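Refit the drain-pump filter

ROBOT

A 6-joint arm with a two-finger parallel gripper is mounted at the origin on a cart in front of the work surface, level with it; the furniture and walls round the work are solid. World frame = base frame: x ahead of the robot, y to its left, z up, the work surface at z = 0. Lengths are in m, angles in degrees, forces in N, time in s.
With the tool pointing down it reaches from about 0.4 to 0.825 m from the base axis. Payload 7 kg.
Tool frame: the origin (TCP) lies midway between the tips of the shut fingers; the grasp point (between the pads) lies 19 mm behind it; z points along the fingers, y is the line along which they close (so a half turn about z gives the same grasp; the last joint's range is limited). The gripper opens to 88 mm and grips with 3 to 60 N. Pads are 19 mm wide; open, the fingers measure 130 mm over their backs; the gripper's body (78 mm by 193 mm) begins 47 mm behind the grasp point.
Start: joints at [86.58, 20.546, 0.682, 0, -70.136, -16.507], TCP at [0.23, 0.635, 0.227] pointing down, gripper open.
Joint ranges: [-176.03, 176.03], [-82.01, 121.73], [-58.28, 71.71], [-173.87, 95.51], [-174.79, -0.11], [-173.66, 173.66]. Speed limits (degrees/s): [136.94, 136.94, 172.46, 180, 180, 180].

INTERFACE

Orientations are given as [roll, pitch, yaw] about the fixed x, y, z axes, in that order (R = Rz(yaw) Ry(pitch) Rx(roll)).
In Python, from plant import ctrl gives the robot as it stands. The module is installed in compiled form; this text tells all that it offers.
- The arm moves only by the tool send_rows, never from a script. Its argument "plan" is a list that holds one entry, the list of rows, each a list of 6 numbers: the shift along the tool's x, y, z in cm, then the turn, a rotation vector about the tool's x, y, z in degrees. A call has 1 to 8 rows; each row is the pose to reach, as a shift and turn from the pose commanded when the call began, along the tool's axes at that moment; what a row does not reach only later rows make up. A row lasts 1/12 s, in which the tool goes at most 41.7 mm and 7.16 degrees, less where a joint would pass 70% of its speed; a pose out of reach is approached as far as the arm can. A call with a gripper value outside its range is refused whole. "fingers" is the opening, from 0 (shut) to 1 (fully open), set as the call begins (left out, the last holds). The fingers move at their own pace and stop on an object; the grip force is fixed at half the most. Time passes only in rows, so rows that repeat a pose let the fingers close. It gives the time, the measured TCP pose, the force, the opening and the grip force at its end, in the units of the state.
- ctrl.get_obs(): the state, without advancing time (a new reading comes with each control period).
- ctrl.snapshot(name): name is "side" or "top" or "wrist"; returns a dict with "img" (400x640x3 uint8, red, green, blue), "K" (3x3 intrinsics, pixels), "pose" (4x4, takes a point from camera to world coordinates). Camera axes: x right, y down, z forward; pixel columns grow to the right and rows downward; lengths in m; the calibration is good to about 2 mm. A picture is of the moment at which its call begins. There is no depth.
- ctrl.close_job(): hands the job in; it is judged then, once.
The state is a dict: "clock": time; "joint_pos": joint angles; "qvel": joint speeds; "tau": joint torques, N m; "tool_pos": TCP position; "orientation": TCP orientation; "force": force on the tool from outside, world axes, zero at the start; "moment": the same for the moment, N m; "opening": finger opening in m; "gripper_force": force on a finger pad.
Only numpy, scipy, OpenCV 4.12 (cv2) and the standard library are available. Lean on these libraries where they do the work, as an engineer would, in place of code of your own. Each camera call takes 0.05 s, during which the arm holds its last target. There are 200 camera calls.

TASK

Fit the white drain-pump filter back into the pump housing on the worktop: set it in the collar, feel for the two slots, push it in against the spring and twist it a quarter turn clockwise until it clicks up into its lock, then let go of it. Be gentle: never force the filter against the housing, and do not disturb the things lying around it.

Things in the scene. Friction and masses are not known exactly. Their poses are not given: they have to be found in the camera images.
- filter: white plastic drain-pump filter, standing loose and upright, 0.1 to 0.2 kg, 65 mm across, 57 mm high. Origin: centre of its underside, z up. Nose tapers from radius 16.5 mm at the bottom to 22 mm at height 10 mm; round body of radius 22 mm to height 27 mm; flange of radius 32.5 mm from height 27 to 33 mm; bar grip above. A half turn about z changes nothing.
- filter_grip (a point): middle of the filter's bar grip, on its axis, 46 mm above its underside. The bar is 46 mm long (filter's x axis), 12 mm wide (y), from height 33 to 57 mm; pinch it across its width from above. Fingertips may rest on the flange (height 33 mm) to push.
- filter_lugs (a point): point on the filter's axis at the mid height of its two lugs, 14.5 mm above its underside. The lugs stick out of the round body in line with the bar, at the filter's +x and -x, to 28 mm from the axis; each is 11 mm wide, from height 12 to 17 mm.
- pump_housing: grey pump housing screwed to the worktop: base plate 100 x 92 mm, round body 80 mm across, outlet pipe of radius 12 mm that sticks out to 86 mm from the axis along its +x at height 24 mm. Origin: centre of its underside, on the worktop, z up. In its open top sits a white bayonet collar.
- collar_mouth (a point): centre of the collar's upper face, 70 mm above the housing's origin; axes as the housing's. Bore radius 23.2 mm, two slots 180 degrees apart, 13 mm wide. The slot line is NOT measured: within 0.8 rad either way of the housing's x axis; feel or look for it. Lugs pass within about 0.05 rad; beside the slots they rest on the face, filter origin 58 mm above the housing's. The collar stands 4 N m.
- collar_seat (a point): top of a sprung seat on the housing's axis, as at rest, 57 mm above the housing's origin (the point itself does not move). It pushes the filter's underside up: 1 N at first touch, 600 N/m more, 9 N when the flange meets the collar and stops the filter at origin height 43 mm above the housing's. Let go in the slots, the filter springs up to about 55 mm.
- collar_ledge (a point): underside of the collar's ledge, on the axis, 63 mm above the housing's origin. With the filter's origin below 46 mm its lugs clear the ledge and it turns clockwise seen from above (blocked the other way), 90 degrees (+-3) from the slots to the notches, the end stop 4 degrees on. There, push eased, the spring lifts it 3 mm into notches: locked, origin at 49 mm. Turned too little it stays at 46 mm.
- nail_brush: white nail brush with bristles, 30 x 85 x 23 mm, lying near the work, leave it; origin at the centre of its underside
- cream_pot: small round cream pot, 50 mm across, 28 mm high, leave it; origin at the centre of its underside
- screwdriver: screwdriver 204 mm long with a dark handle, lying behind the work, leave it; origin under its middle
- tape_roll: black roll of tape, 62 mm across, 19 mm high, behind the work, leave it; origin at the centre of its underside
There are look-alikes about, which are no part of the job. Several things have the shape of the filter; the one meant has the colours described above.

How it is judged (in metres and radians):
On the way:
1. the filter has been pushed in against the spring, its lugs below the ledge (origin less than 46.8 mm above the housing's, axes within 5 mm) (z of filter in the frame of pump_housing below 0.0468 m and horizontal distance between filter and pump_housing below 0.005 m), for 0.1 s.
At the end, for the whole second after the job is handed in: The filter stands upright (within 0.12 rad) and at rest in the housing, axes within 5 mm, lugs risen into the lock notches: its origin 47.6 to 51.2 mm above the housing's origin (z of filter in the frame of pump_housing between 0.0476 and 0.0512 m and horizontal distance between filter and pump_housing below 0.005 m and angle between filter's own z axis and vertical below 0.12 rad and linear speed of filter below 0.02 m/s); the robot touches nothing.
It fails at once if the filter is forced against the housing with more than 50 N (contact force between filter and pump_housing above 50 N).
It fails at once if a bystander is moved by more than 20 mm (distance of any of nail_brush, cream_pot, screwdriver, tape_roll from where it was at the start of the episode above 0.02 m).
It also fails if it takes over 72 s, if anything falls off the work surface, if the arm or the gripper's body presses on something with over 40 N, if the wrist force passes 120 N, or if a joint passes its speed limit or range.

## Working session

There is one attempt and no reset: what is moved stays moved. The work goes in short steps, Python scripts to look and compute and a tool call to move; the robot and the scene stay as the last step left them, time stands still between calls to the robot, and variables do not carry over. Pictures are saved under pics/ and viewed, at most 10 in all, crops included, and the job is handed in when it is done.

Besides the shell and the picture viewer there is one more tool, called after "Call:" as name(argument=value, ...), one argument or row to a line, values as JSON. send_rows: Moves the arm, as the interface text tells. Its arguments: {"type":"object","properties":{"plan":{"type":"array","items":{"type":"array","items":{"type":"array","items":{"type":"number"}}}},"fingers":{"type":"number"}},"required":["plan"]}

```bash
mkdir -p pics
cat > h.py <<'E'
import numpy as np, cv2, pickle
from plant import ctrl
def snap(n,f):
    s=ctrl.snapshot(n); cv2.imwrite(f'pics/{f}.png',s['img'][:,:,::-1]); pickle.dump(s,open(f'pics/{f}.pkl','wb')); return s
def ld(f): return pickle.load(open(f'pics/{f}.pkl','rb'))
def ray(s,u,v,z):
    K=np.array(s['K']);P=np.array(s['pose']); d=P[:3,:3]@np.linalg.solve(K,[u,v,1.]); c=P[:3,3]
    return c+d*(z-c[2])/d[2]
def proj(s,p):
    K=np.array(s['K']);P=np.array(s['pose']); q=K@(P[:3,:3].T@(np.array(p)-P[:3,3])); return q[:2]/q[2]
E
python3 - <<'E'
from h import *
for n in('top','side'):
    s=snap(n,n+'0'); print(n,np.round(s['pose'],3).tolist(),s['K'][0][0])
o=ctrl.get_obs(); print(o)
E
```

```text
top [[0.023, -0.981, 0.191, 0.389], [-1.0, -0.022, 0.01, 0.172], [-0.006, -0.191, -0.982, 1.232], [0.0, 0.0, 0.0, 1.0]] 423.10121218824986
side [[0.346, -0.666, 0.661, -0.333], [-0.938, -0.245, 0.245, -0.15], [-0.001, -0.704, -0.71, 1.103], [0.0, 0.0, 0.0, 1.0]] 447.76715901204193
{'clock': 0.1, 'joint_pos': array([ 8.65793507e+01,  2.05871138e+01,  6.40307900e-01, -1.84095105e-02,
       -7.01370450e+01, -1.65091874e+01]), 'qvel': array([ 0.0265702 , -0.12428834,  0.17507475,  0.10335513,  0.10987846,
       -0.03369504]), 'tau': array([-1.31712888e-03, -5.84164810e+01,  2.93750006e+01,  7.01553270e+00,
        1.01078750e-02, -5.72300632e-05]), 'tool_pos': array([0.22993364, 0.63416611, 0.22572649]), 'orientation': array([ 1.79914687e+02, -7.23638915e-03, -1.99360990e+01]), 'force': array([-0.01539903,  0.94234704, -0.23771613]), 'moment': array([ 0.00744209, -0.03178487,  0.00131777]), 'gripper_force': 0.0, 'opening': 0.08743818156027017}
```

View pics/top0.png

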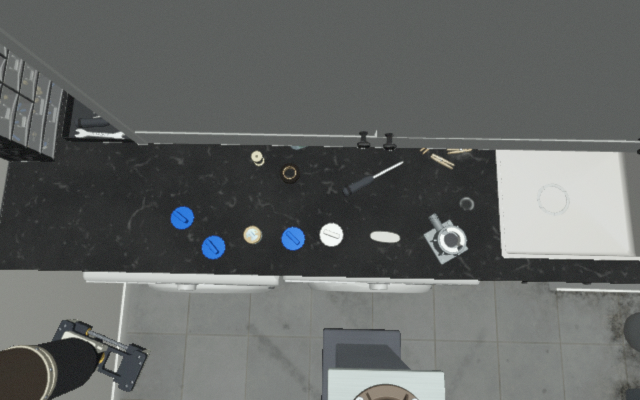

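View pics/side0.png

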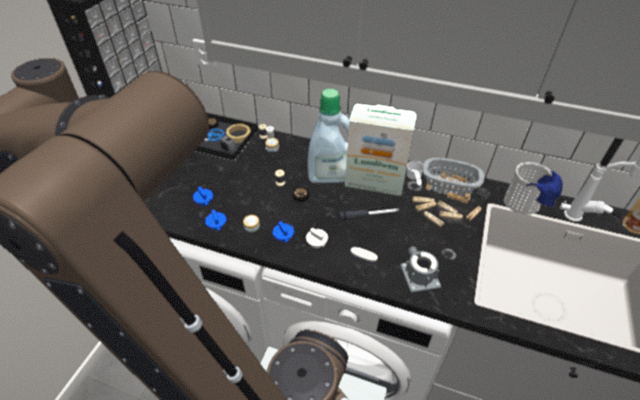

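The top view shows the white filter at (331,235), the housing at (450,240) with its pipe toward (435,218), the brush at (385,237), and blue look-alikes. The side view agrees: filter (316,238), housing (422,265).

Run:
```python
from h import *
t=ld('top0');s=ld('side0')
print('filter top',ray(t,331,235,.045),'side',ray(s,316,238,.045))
print('housing',ray(t,452,239,.07),ray(s,424,260,.07),'pipe',ray(t,434,217,.03))
print('brush',ray(t,385,237,.02),'front edge',ray(t,331,275,0))
a=cv2.resize(t['img'][195:275,290:490],(800,320),interpolation=cv2.INTER_CUBIC)
b=cv2.resize(s['img'][215:295,290:460],(595,280),interpolation=cv2.INTER_CUBIC)
c=np.zeros((600,800,3),np.uint8);c[:320]=a;c[320:,:595]=b
cv2.imwrite('pics/c.png',c[:,:,::-1])
w=snap('wrist','w0');P=np.array(w['pose']);print(np.round(P,3).tolist(),w['K'])
```

```text
filter top [0.5160036  0.15751392 0.045     ] side [0.50462949 0.15534443 0.045     ]
housing [ 0.50992548 -0.17411759  0.07      ] [ 0.51478771 -0.17182442  0.07      ] pipe [ 0.57602832 -0.13673907  0.03      ]
brush [0.51646947 0.00241614 0.02      ] front edge [0.40598286 0.15472228 0.        ]
[[-0.341, -0.896, -0.285, 0.307], [-0.94, 0.326, 0.101, 0.607], [0.002, 0.302, -0.953, 0.383], [0.0, 0.0, 0.0, 1.0]] [[346.60994541   0.         323.86044394]
 [  0.         346.60994541 201.69579891]
 [  0.           0.           1.        ]]
```

View pics/c.png

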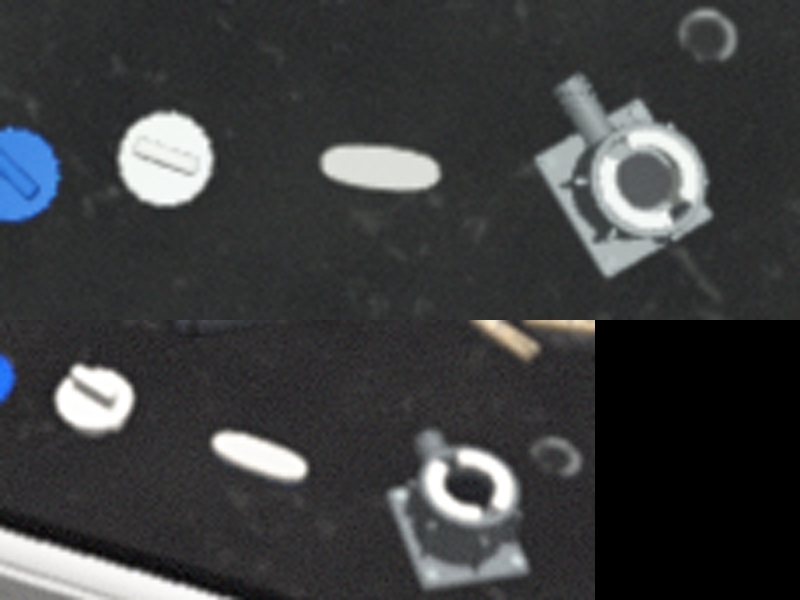

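The crop shows the collar slots at upper-left (620,143) and lower-right (685,208), about 45° in world yaw. The bar runs (137,148)–(198,165), about 74° yaw. I'm moving above the filter.

Call:
send_rows(
  plan=[
    [[42.7,35.4,0,0,0,86],[42.7,35.4,0,0,0,86],[42.7,35.4,0,0,0,86],[42.7,35.4,0,0,0,86],[42.7,35.4,0,0,0,86],[42.7,35.4,0,0,0,86],[42.7,35.4,0,0,0,86],[42.7,35.4,0,0,0,86]],
  ],
  fingers=1,
)

```text
clock: 0.82
tool_pos: [0.3992, 0.3451, 0.2266]
orientation: [-180.0, 0.0, -77.6]
force: [1.5, -0.7, 0.4]
opening: 0.0876
gripper_force: 0.0
```

Call:
send_rows(
  plan=[
    [[20.9,-6.8,0,0,0,28],[20.9,-6.8,0,0,0,28],[20.9,-6.8,0,0,0,28],[20.9,-6.8,0,0,0,28],[20.9,-6.8,0,0,0,28],[20.9,-6.8,0,0,0,28],[20.9,-6.8,0,0,0,28],[20.9,-6.8,0,0,0,28]],
  ],
)

```text
clock: 1.48
tool_pos: [0.5115, 0.1575, 0.2262]
orientation: [180.0, -0.0, -105.3]
force: [-0.2, 0.2, -0.5]
opening: 0.0877
gripper_force: 0.0
```

Run:
```python
from h import *
snap('wrist','w1');o=ctrl.get_obs();print(o['tool_pos'],o['orientation'],o['joint_pos'])
```

```text
[0.51117429 0.15827799 0.22635811] [ 1.79979082e+02 -8.54548089e-03 -1.05261686e+02] [ 3.81990886e+01  7.38246413e+00 -1.69442113e+01 -1.28586014e-02
 -6.56926449e+01 -5.34554811e+01]
```

View pics/w1.png

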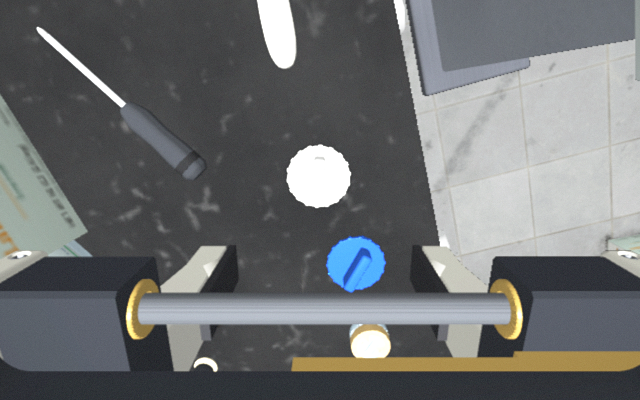

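The filter's flange is at (319,176) and nearly saturated, with the bar's end at (319,157). I'll fit it numerically and look at a stretched crop.

Run:
```python
from h import *
w=ld('w1');t=ld('top0');s=ld('side0')
def blob(s,x0,x1,y0,y1,th):
    g=s['img'].min(2)[y0:y1,x0:x1];m=(g>th).astype(np.uint8)
    n,l,st,c=cv2.connectedComponentsWithStats(m);i=1+st[1:,4].argmax();
    cn=max(cv2.findContours((l==i).astype(np.uint8),0,1)[0],key=cv2.contourArea)
    (cx,cy),ax,an=cv2.fitEllipse(cn); return c[i]+[x0,y0],(cx+x0,cy+y0),ax
for n,q,b in(('w',w,(270,370,130,225,120)),('t',t,(315,348,218,252,110))):
    c,e,ax=blob(q,*b);print(n,c,e,ax,'flange world',ray(q,*e,.033),'proj tcp-axis',proj(q,[.5112,.1583,.046]))
    print(' width m',np.linalg.norm(ray(q,e[0]+ax[0]/2,e[1],.033)-ray(q,e[0]-ax[0]/2,e[1],.033)))
g=w['img'][135:220,275:365].astype(float)
a=np.clip((g-150)*255/105,0,255).astype(np.uint8)
a=cv2.resize(a,(500,472),interpolation=cv2.INTER_CUBIC);cv2.imwrite('pics/c2.png',a[:,:,::-1])
```

```text
w [318.14205257 175.80193992] (318.1401710510254, 175.79355239868164) (62.132347106933594, 63.72136688232422) flange world [0.51650052 0.15659384 0.033     ] proj tcp-axis [323.50383391 179.01129395]
 width m 0.0643870752361385
t [330.88913525 234.37028825] (330.88929653167725, 234.3695774078369) (22.97256088256836, 23.1983642578125) flange world [0.51907235 0.15771961 0.033     ] proj tcp-axis [330.69138789 236.6635216 ]
 width m 0.06524222643455424
```

View pics/c2.png

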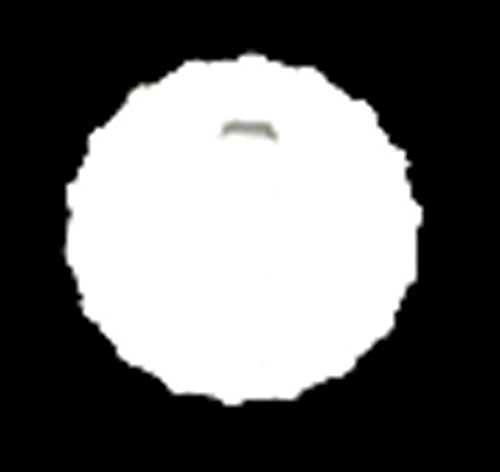

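Flange width 64.4 mm and centre (0.5165, 0.1566) match the expected size. The bar's end sits about 2–4° past the tool's x axis. I'll align and descend.

Call:
send_rows(
  plan=[
    [[0,-0.55,4,0,0,2.5],[0,-0.55,8,0,0,2.5],[0,-0.55,12,0,0,2.5],[0,-0.55,15,0,0,2.5],[0,-0.55,16.5,0,0,2.5],[0,-0.55,16.5,0,0,2.5],[0,-0.55,16.5,0,0,2.5],[0,-0.55,16.5,0,0,2.5]],
  ],
)

```text
clock: 2.2
tool_pos: [0.5173, 0.1582, 0.0629]
orientation: [-179.9, 0.1, -107.6]
force: [0.3, 0.0, 0.7]
opening: 0.0878
gripper_force: 0.0
```

Run:
```python
from h import *
w=snap('wrist','w2');o=ctrl.get_obs();print(o['tool_pos'],o['orientation'],o['force'])
for p in([.5165,.1566,.057],[.5165,.1566,.033]):print(proj(w,p))
a=w['img'].copy();a=cv2.LUT(a,(np.clip((np.arange(256)-60)*1.3,0,255)).astype(np.uint8));cv2.imwrite('pics/w2s.png',a[:,:,::-1])
```

```text
[0.51751298 0.15816102 0.06323381] [-1.79896406e+02  1.19937202e-01 -1.07643747e+02] [-0.22067167 -0.18995964  0.1170432 ]
[323.05516478 254.55347596]
[323.19692595 236.17795283]
```

View pics/w2.png

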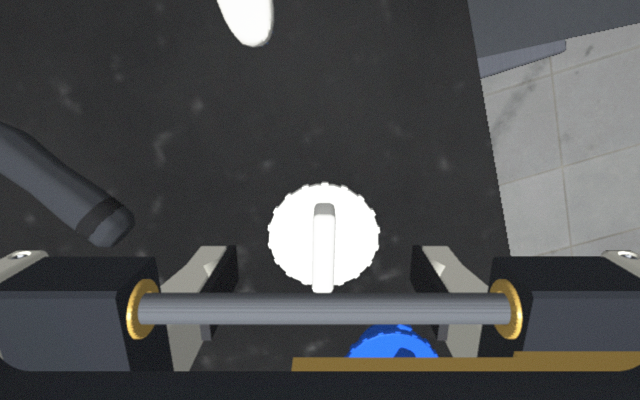

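The wrist view shows the bar aligned with the tool's x axis (from (324,205) to (323,290)) and centred between the fingers. I'll descend and grip.

Call:
send_rows(
  plan=[
    [[0.18,0,1,0,0,0],[0.18,0,2,0,0,0],[0.18,0,2.5,0,0,0],[0.18,0,2.75,0,0,0],[0.18,0,2.75,0,0,0],[0.18,0,2.75,0,0,0]],
  ],
)

```text
clock: 2.75
tool_pos: [0.5161, 0.155, 0.0339]
orientation: [180.0, -0.0, -107.7]
force: [-0.6, -0.5, -0.4]
opening: 0.0877
gripper_force: 0.0
```

Call:
send_rows(
  plan=[
    [[0,0,0,0,0,0],[0,0,0,0,0,0],[0,0,0,0,0,0],[0,0,0,0,0,0],[0,0,0,0,0,0],[0,0,0,0,0,0],[0,0,0,0,0,0],[0,0,0,0,0,0]],
  ],
  fingers=0,
)

```text
clock: 3.42
tool_pos: [0.5161, 0.1551, 0.0341]
orientation: [-180.0, 0.0, -107.7]
force: [-0.7, -0.0, -0.2]
opening: 0.0401
gripper_force: 0.0
```

Call:
send_rows(
  plan=[
    [[0,0,0,0,0,0],[0,0,0,0,0,0],[0,0,0,0,0,0],[0,0,0,0,0,0],[0,0,0,0,0,0],[0,0,0,0,0,0],[0,0,0,0,0,0],[0,0,0,0,0,0]],
  ],
  fingers=0,
)

```text
clock: 4.08
tool_pos: [0.516, 0.1551, 0.034]
orientation: [180.0, -0.0, -107.7]
force: [-0.1, 0.9, -1.3]
opening: 0.0119
gripper_force: 30.0
```

Call:
send_rows(
  plan=[
    [[0,0,-1,0,0,0],[0,0,-4,0,0,0],[0,0,-8,0,0,0],[0,0,-12,0,0,0],[0,0,-14,0,0,0],[0,0,-15,0,0,0],[0,0,-15,0,0,0],[0,0,-15,0,0,0]],
  ],
)

```text
clock: 4.75
tool_pos: [0.5155, 0.155, 0.1835]
orientation: [180.0, 0.0, -107.7]
force: [-0.2, 0.6, -1.7]
opening: 0.0115
gripper_force: 30.0
```

Call:
send_rows(
  plan=[
    [[4,-1.6,0,0,0,0],[8,-3.3,0,0,0,0],[12,-5,0,0,0,0],[16,-6.7,0,0,0,0],[20,-8.4,0,0,0,0],[22,-9.2,0,0,0,0],[22.4,-9.4,0,0,0,0],[22.4,-9.4,0,0,0,0]],
  ],
)

```text
clock: 5.42
tool_pos: [0.536, -0.0889, 0.1814]
orientation: [179.8, -0.1, -107.9]
force: [1.5, 0.3, -2.2]
opening: 0.0122
gripper_force: 30.0
```

Call:
send_rows(
  plan=[
    [[0,0,0,0,0,0],[0,0,0,0,0,0]],
  ],
)

```text
clock: 5.58
tool_pos: [0.5369, -0.0861, 0.1829]
orientation: [179.9, -0.0, -107.7]
force: [-0.2, 0.0, -1.7]
opening: 0.0117
gripper_force: 30.0
```

Run:
```python
from h import *
w=snap('wrist','w3');o=ctrl.get_obs();print(o['tool_pos'],o['orientation'],o['joint_pos'],proj(w,[.511,-.173,.07]))
```

```text
[ 0.53709605 -0.08585728  0.1832056 ] [ 1.79920979e+02 -2.69890637e-02 -1.07658930e+02] [ 1.15548689e+01  1.02259390e+01 -1.94531102e+01 -1.72644246e-02
 -6.04030947e+01 -2.92052797e+01] [320.14863413  80.19209434]
```

View pics/w3.png

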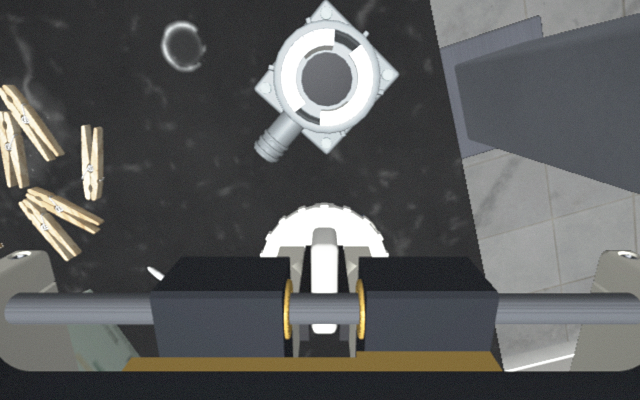

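The view shows the collar at (326,76) with slots near (350,40) and (303,113), the pipe towards (270,145), and the filter held straight with its flange arc at (324,205). I'll rectify both planes and fit.

Run:
```python
from h import *
w=ld('w3')
def rect(c,z,h=.05,n=400):
    src=np.float32([proj(w,[c[0]+a,c[1]+b,z]) for a,b in((-h,-h),(h,-h),(h,h),(-h,h))])
    H=cv2.getPerspectiveTransform(src,np.float32([[0,0],[n,0],[n,n],[0,n]])) # u=x, v=y
    return cv2.warpPerspective(w['img'],H,(n,n))
A=rect((.511,-.173),.07); B=rect((.5373,-.0845),.182)
cv2.imwrite('pics/r.png',np.hstack([A,B])[:,:,::-1])
g=A.min(2)
# bore fit: radial edge white->dark from centre
c=np.array([200.,200.])
for it in range(6):
    P=[];Q=[]
    for th in np.linspace(0,2*np.pi,180,endpoint=False):
        r=np.arange(60,150,.5);p=g[np.clip((c[1]+r*np.sin(th)).astype(int),0,399),np.clip((c[0]+r*np.cos(th)).astype(int),0,399)]
        k=np.where(p>235)[0]
        if len(k): P.append((c[0]+r[k[0]]*np.cos(th),c[1]+r[k[0]]*np.sin(th),r[k[0]]))
    P=np.array(P);m=np.abs(P[:,2]-np.median(P[:,2]))<6
    x=P[m]; s=np.linalg.lstsq(np.c_[2*x[:,:2],np.ones(len(x))],(x[:,:2]**2).sum(1),rcond=None)[0]; c=s[:2]
R=np.sqrt(s[2]+c@c);print('bore centre',.511+(c[0]-200)/4000,-.173+(c[1]-200)/4000,'R mm',R/4,m.sum())
for rr in(24.5,25.5,26.5):
    th=np.radians(np.arange(0,360,1));p=g[(c[1]+rr*4*np.sin(th)).astype(int),(c[0]+rr*4*np.cos(th)).astype(int)]
    d=np.where(p<215)[0];print(rr,d.tolist())
# flange of held filter: outer edge
E=[]
gb=B.min(2)
for th in np.radians(np.arange(-180,0,3)):
    r=np.arange(100,155,.5);u=200+r*np.cos(th);v=200+r*np.sin(th)
    p=cv2.remap(gb,np.float32(u)[None],np.float32(v)[None],1)[0].astype(float);k=np.where(p>150)[0]
    if len(k) and k[-1]<len(r)-5:E.append((u[k[-1]],v[k[-1]]))
E=np.array(E);from scipy.optimize import least_squares
f=least_squares(lambda q:np.hypot(E[:,0]-q[0],E[:,1]-q[1])-130,[200,200],loss='soft_l1');q=f.x
print('flange centre R=32.5:',.5373+(q[0]-200)/4000,-.0845+(q[1]-200)/4000,len(E),np.abs(f.fun).mean()/4)
```

```text
bore centre 0.5062809199359115 -0.1725122447342695 R mm 23.00857652245146 151
24.5 []
25.5 [209, 210, 211, 212, 213, 214, 215, 216, 217, 218, 219, 220, 221, 222, 223, 224, 225, 226, 227, 228, 229, 230, 231, 232, 233, 234, 235, 236, 237, 238, 239, 240]
26.5 [208, 209, 210, 211, 212, 213, 214, 215, 216, 217, 218, 219, 220, 221, 222, 223, 224, 225, 226, 227, 228, 229, 230, 231, 232, 233, 234, 235, 236, 237, 238, 239, 240, 241]
flange centre R=32.5: 0.5365936175164545 -0.08405438798933572 52 0.44773823872725516
```

View pics/r.png

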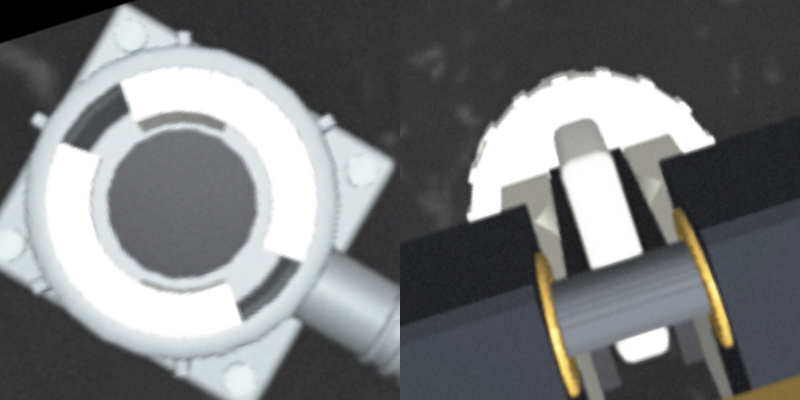

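Bore centre is (0.5063, −0.1725) with R 23.0 mm (23.2 expected). The slots are at 44.7° and 224.7°, and the filter axis is offset −1.6 mm along tool x. I'll move over the collar and turn to yaw −135.3°.

Call:
send_rows(
  plan=[
    [[3,0.1,0,0,0,6],[6,0.2,0,0,0,12],[8,0.3,0,0,0,18],[9.36,0.34,0,0,0,24],[9.36,0.34,2,0,0,27.6],[9.36,0.34,4,0,0,27.6],[9.36,0.34,5.5,0,0,27.6],[9.36,0.34,6,0,0,27.6]],
  ],
)

```text
clock: 6.3
tool_pos: [0.5044, -0.1737, 0.1218]
orientation: [179.8, -0.1, -135.3]
force: [-0.9, -0.2, -1.4]
opening: 0.0117
gripper_force: 30.0
```

Call:
send_rows(
  plan=[
    [[0,0,0,0,0,0],[0,0,0,0,0,0],[0,0,0,0,0,0],[0,0,0,0,0,0]],
  ],
)

```text
clock: 6.63
tool_pos: [0.5065, -0.1747, 0.1251]
orientation: [-179.9, 0.1, -135.3]
force: [-0.5, 0.5, -1.3]
opening: 0.0119
gripper_force: 30.0
```

Run:
```python
from h import *
w=snap('wrist','w4');o=ctrl.get_obs();print(o['tool_pos'],o['orientation'],o['joint_pos'],o['force'])
cv2.imwrite('pics/w4c.png',cv2.resize(w['img'][130:380,170:480],(775,600))[:,:,::-1])
```

```text
[ 0.50638802 -0.17478172  0.12504682] [-1.79928133e+02  6.75869736e-02 -1.35297403e+02] [ 1.94241998e+00  1.26793218e+01 -2.48897628e+01  8.68937590e-03
 -5.23325003e+01 -4.72451689e+01] [-0.15877938 -0.17494631 -2.22588637]
```

View pics/w4c.png

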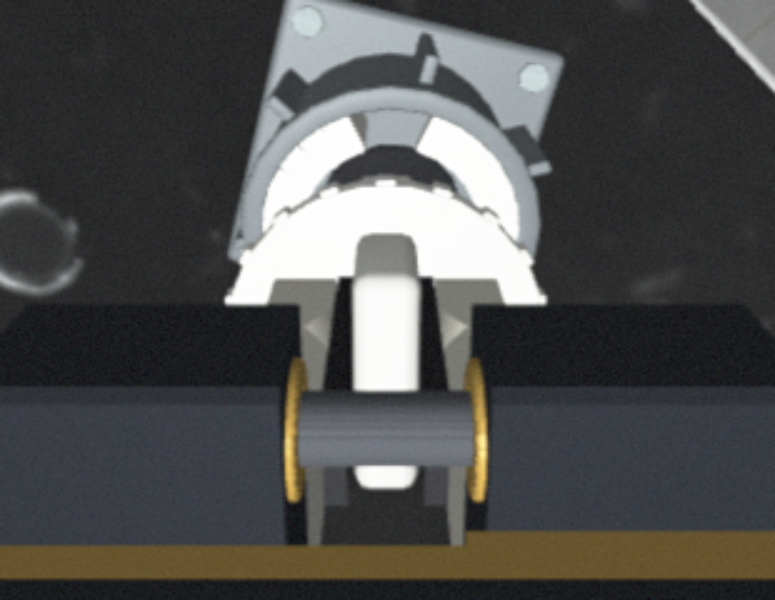

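The slot at (391,130) is about 1 mm to the right (tool +y) of the bar at x≈387, which agrees with the numbers (dy = +1.2 mm). I'll correct that and lower until just above lug contact.

Call:
send_rows(
  plan=[
    [[0,0.12,0.5,0,0,0],[0,0.12,1,0,0,0],[0,0.12,1.5,0,0,0],[0,0.12,2,0,0,0],[0,0.12,2.5,0,0,0],[0,0.12,3,0,0,0],[0,0.12,3,0,0,0],[0,0.12,3,0,0,0]],
  ],
)

```text
clock: 7.35
tool_pos: [0.5046, -0.1742, 0.0936]
orientation: [180.0, -0.0, -135.3]
force: [0.0, -0.0, -1.8]
opening: 0.0119
gripper_force: 30.0
```

Call:
send_rows(
  plan=[
    [[0,0,0.1,0,0,0],[0,0,0.2,0,0,0],[0,0,0.3,0,0,0],[0,0,0.4,0,0,0],[0,0,0.4,0,0,0]],
  ],
)

```text
clock: 7.77
tool_pos: [0.5051, -0.1741, 0.0901]
orientation: [-180.0, 0.0, -135.3]
force: [-0.4, 1.0, 0.8]
opening: 0.0119
gripper_force: 30.0
```

The filter is already at about 56 mm with 2.6 N, so the lugs are in the slots. I'll push on gently.

Call:
send_rows(
  plan=[
    [[0,0,0.1,0,0,0],[0,0,0.2,0,0,0],[0,0,0.3,0,0,0],[0,0,0.4,0,0,0],[0,0,0.5,0,0,0],[0,0,0.6,0,0,0],[0,0,0.6,0,0,0]],
  ],
)

```text
clock: 8.35
tool_pos: [0.5051, -0.1742, 0.0841]
orientation: [-180.0, 0.0, -135.3]
force: [-1.1, -0.4, 2.9]
opening: 0.0118
gripper_force: 30.0
```

Call:
send_rows(
  plan=[
    [[0,0,0.1,0,0,0],[0,0,0.2,0,0,0],[0,0,0.3,0,0,0],[0,0,0.4,0,0,0],[0,0,0.5,0,0,0],[0,0,0.58,0,0,0],[0,0,0.58,0,0,0],[0,0,0.58,0,0,0]],
  ],
)

```text
clock: 9.02
tool_pos: [0.5051, -0.1742, 0.0785]
orientation: [-180.0, 0.0, -135.3]
force: [-2.0, 0.5, 7.1]
opening: 0.0116
gripper_force: 30.0
```

Force (≈9 N) and height (≈44.5 mm) match full insertion. I'll turn clockwise about the filter axis, compensating for the offset.

Call:
send_rows(
  plan=[
    [[0,0.02,0,0,0,5],[0,0.03,0,0,0,10],[0,0.05,0,0,0,15],[0,0.06,0,0,0,20],[-0.01,0.08,0,0,0,25],[-0.01,0.09,0,0,0,30],[-0.01,0.09,0,0,0,30]],
  ],
)

```text
clock: 9.6
tool_pos: [0.5049, -0.1735, 0.0787]
orientation: [-180.0, 0.1, -165.6]
force: [0.2, 0.2, 6.0]
opening: 0.0116
gripper_force: 30.0
```

Call:
send_rows(
  plan=[
    [[0,0.02,0,0,0,5],[0,0.03,0,0,0,10],[0,0.05,0,0,0,15],[0,0.06,0,0,0,20],[-0.01,0.08,0,0,0,25],[-0.01,0.09,0,0,0,30],[-0.01,0.09,0,0,0,30]],
  ],
)

```text
clock: 10.18
tool_pos: [0.5048, -0.1725, 0.0787]
orientation: [180.0, 0.1, 164.4]
force: [0.3, 0.7, 6.2]
opening: 0.0117
gripper_force: 30.0
```

Call:
send_rows(
  plan=[
    [[0,0.02,0,0,0,5],[0,0.03,0,0,0,10],[0,0.05,0,0,0,15],[0,0.06,0,0,0,20],[-0.01,0.08,0,0,0,25],[-0.01,0.09,0,0,0,28],[-0.01,0.09,0,0,0,30],[-0.01,0.09,0,0,0,30]],
  ],
)

```text
clock: 10.85
tool_pos: [0.5054, -0.1714, 0.0787]
orientation: [179.9, 0.1, 134.6]
force: [0.4, 2.6, 6.1]
opening: 0.0117
gripper_force: 30.0
```

Run:
```python
from h import *
o=ctrl.get_obs();print(o['tool_pos'],o['orientation'],o['joint_pos'],o['force'],o['moment'])
```

```text
[ 0.5054018  -0.17136411  0.07873439] [1.79922010e+02 6.27892411e-02 1.34568877e+02] [ 2.32899509e+00  1.57195182e+01 -2.81194590e+01 -8.25293344e-03
 -4.60610748e+01 -1.37754353e+02] [0.38389717 2.56945019 6.12570714] [ 0.8886821  -0.20036228 -0.00283854]
```

Turned 90°. I'll ease up 3 mm: if the force stays upward past 46 mm, it is rising into the notches.

Call:
send_rows(
  plan=[
    [[0,0,-0.05,0,0,0],[0,0,-0.1,0,0,0],[0,0,-0.15,0,0,0],[0,0,-0.2,0,0,0],[0,0,-0.25,0,0,0],[0,0,-0.3,0,0,0],[0,0,-0.3,0,0,0]],
  ],
)

```text
clock: 11.43
tool_pos: [0.5051, -0.1715, 0.0815]
orientation: [180.0, 0.0, 134.7]
force: [2.5, 3.5, 4.5]
opening: 0.0114
gripper_force: 30.0
```

Still 6.3 N upward at about 47.5 mm, so the lugs are in the notches. I'll rise to 49 mm and release.

Call:
send_rows(
  plan=[
    [[0,0,-0.05,0,0,0],[0,0,-0.1,0,0,0],[0,0,-0.14,0,0,0],[0,0,-0.14,0,0,0],[0,0,-0.14,0,0,0]],
  ],
)

```text
clock: 11.85
tool_pos: [0.5046, -0.1717, 0.0827]
orientation: [180.0, 0.0, 134.7]
force: [2.3, 3.2, 4.1]
opening: 0.012
gripper_force: 30.0
```

Call:
send_rows(
  plan=[
    [[0,0,0,0,0,0],[0,0,0,0,0,0],[0,0,0,0,0,0],[0,0,0,0,0,0],[0,0,0,0,0,0],[0,0,0,0,0,0],[0,0,0,0,0,0],[0,0,0,0,0,0]],
  ],
  fingers=0.6,
)

```text
clock: 12.52
tool_pos: [0.5043, -0.1716, 0.0824]
orientation: [-180.0, -0.0, 134.7]
force: [-0.1, -0.7, -0.5]
opening: 0.0521
gripper_force: 0.0
```

Call:
send_rows(
  plan=[
    [[0,0,-1,0,0,0],[0,0,-3,0,0,0],[0,0,-6,0,0,0],[0,0,-9,0,0,0],[0,0,-12,0,0,0],[0,0,-12,0,0,0],[0,0,-12,0,0,0],[0,0,-12,0,0,0]],
  ],
)

```text
clock: 13.18
tool_pos: [0.5042, -0.1715, 0.2028]
orientation: [180.0, -0.0, 134.7]
force: [-0.6, 0.3, -0.3]
opening: 0.0522
gripper_force: 0.0
```

Run:
```python
from h import *
w=snap('wrist','w5');o=ctrl.get_obs();print(o['tool_pos'],o['opening'],o['force'])
t=snap('top','t5');s=snap('side','s5')
a=cv2.resize(s['img'][215:295,350:480],(520,320),interpolation=2)
c=np.zeros((400,800,3),np.uint8);c[:,:400]=w['img'][:,120:520];c[:200,400:]=cv2.resize(s['img'][225:295,360:500],(400,200));c[200:,400:]=cv2.resize(t['img'][205:275,380:520],(400,200))
cv2.imwrite('pics/f.png',c[:,:,::-1])
g=(w['img'].min(2)>235)
n,l,st,ce=cv2.connectedComponentsWithStats(g.astype(np.uint8));i=1+st[1:,4].argmax()
cn=max(cv2.findContours((l==i).astype(np.uint8),0,1)[0],key=cv2.contourArea);(e,ax,_)=cv2.fitEllipse(cn)
for z in(.078,.082,.088):
    print(z,ray(w,*e,z),'width',np.linalg.norm(ray(w,e[0]+ax[0]/2,e[1],z)-ray(w,e[0]-ax[0]/2,e[1],z)))
```

```text
[ 0.50385652 -0.171542    0.20217471] 0.05265880953037953 [-0.36404421 -0.30516438 -0.63013007]
0.078 [ 0.50466608 -0.17181449  0.078     ] width 0.06535125318097515
0.082 [ 0.50383035 -0.17097912  0.082     ] width 0.06442498012301728
0.088 [ 0.50257674 -0.16972607  0.088     ] width 0.06303557053608029
```

View pics/f.png

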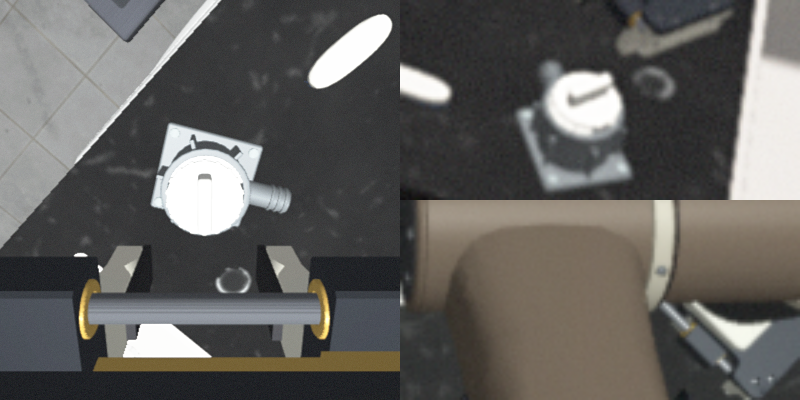

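The final view shows the filter seated level in the housing, flange centred at (205,195), with the bar still at the locked angle and nothing touching it. The apparent flange width of 64.4 mm, same as on the worktop, puts its top at about 82 mm, so the origin is at about 49 mm, which means locked.

```bash
python3 -c "
from plant import ctrl
print(ctrl.close_job())"
```

```text
the job is handed in; nothing more can be done
None
```

The filter is pushed in, turned 90° clockwise and released, and the job is handed in. Its origin measured about 49 mm above the housing's, the locked height; the hand-in returned no verdict.

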